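Hang the drying cabinet's door and pull its start knob

ROBOT

A 7-joint arm with a two-finger parallel gripper is mounted at the origin on the work surface. World frame = base frame: x ahead of the robot, y to its left, z up, the work surface at z = 0. Lengths are in m, angles in rad, forces in N, time in s.
With the tool pointing down it reaches from about 0.425 to 0.825 m from the base axis. Payload 3.6 kg.
Tool frame: the origin (TCP) lies on the centre line of the jaws, within the pads' length; the fingertips stand 14 mm ahead of it and the grasp point (between the pads) lies 5 mm behind it (nose_length is the distance from the TCP to the fingertips, in m); z points along the fingers, y is the line along which they close (so a half turn about z gives the same grasp; the last joint's range is limited). The gripper opens to 85 mm and grips with 20 to 120 N. Pads are 22 mm wide; open, the fingers measure 114 mm over their backs; the gripper's body (76 mm by 85 mm) begins 54 mm behind the grasp point. The pads swing forward as they close: fully open they stand 13 mm farther back than shut.
Start: joints at [-1.155, 0.615, -0.013, 1.423, 0.008, 1.103, -0.04], TCP at [0.278, 0.588, 0.245] pointing down, gripper open.
Joint ranges: [-3.12, 3.12], [-0.3, 2.06], [-1.34, 1.32], [0.26, 2.42], [-1.36, 4.5], [0.01, 1.98], [-2.84, 2.84]. Speed limits (rad/s): [2.79, 2.79, 3.14, 3.14, 3.14, 3.14, 3.14].

INTERFACE

Orientations are given as a 3x3 rotation matrix whose columns are the frame's x, y, z axes.
In Python, from workcell import get_obs, grab_frame, hand_in, cut_out, landmark_of, nose_length gives the robot as it stands.
- The arm moves only by the tool carry_out, never from a script. Its argument "targets" is one flat list of numbers, 7 for each row, row after row: the turn, a rotation vector about the tool's x, y, z each as a share of 180 degrees, from -1 to 1, then the shift along the tool's x, y, z each as a share of 0.5 m, from -1 to 1, then the closure, from -1 (fully open) to 1 (shut). In form: [rx, ry, rz, tx, ty, tz, jaw, rx, ry, rz, tx, ty, tz, jaw, ...]. A call has 1 to 10 rows; each row is the pose to reach, as a shift and turn from the pose commanded when the call began, along the tool's axes at that moment, turning the shorter way round; what a row does not reach only later rows make up. A row lasts 1/8 s, in which the tool goes at most 62.5 mm and 10.7 degrees, less where a joint would pass 70% of its speed; a pose out of reach is approached as far as the arm can. A call with a number of a shift or a turn outside -1 to 1 is refused whole. A call with a gripper value outside its range is refused whole. The fingers move at their own pace and stop on an object; "force" is the grip in N (left out, the last holds). Time passes only in rows, so rows that repeat a pose let the fingers close. It gives the time, the measured TCP pose, the force, the opening and the grip force at its end, in the units of the state.
- get_obs(): the state, without advancing time (a new reading comes with each control period).
- grab_frame(name): name is "side" or "top"; returns a dict with "frame" (480x640x3 uint8, red, green, blue), "range_z" (480x640 float32, m along the optical axis (not along the pixel's ray), 0 where there is no reading), "fx", "fy", "cx", "cy" (pixels), "k1" (the pictures are not rectified: a ray, as slopes to the right and down, at radius r is drawn at 1 + k1 r^2 times it, then the intrinsics apply), "world_from_camera" (4x4, takes a point from camera to world coordinates). Camera axes: x right, y up, looking along -z (the intrinsics and any distortion apply to the point x, -y, -z); pixel columns grow to the right and rows downward; lengths in m; the calibration is good to about 2 mm. A picture is of the moment at which its call begins.
- hand_in(): hands the job in; it is judged then, once.
Trained networks look in the newest picture that a camera, given by its name, has taken for a name from the list of things; names that differ only in an ending like _2 or _b are one class to them, and where a whole thing is asked for, a point or a joint stands for the part that bears it (a point fixed in the world has none). Each returns a list of dicts, best first, with "p" (0 to 1); they miss things now and then, are a little off and sometimes report something else, mostly with a low value. They report only what shows in the picture. A call takes as long as a camera call. They do not tell look-alikes from the thing itself.
- cut_out(camera, name): "pixels" (480x640 bool, what is visible of it).
- landmark_of(camera, name): "point" ([x, y, z] in m, in world coordinates, good to about 4 mm: a listed point, or the origin of a listed thing).
The state is a dict: "time_s": time; "joint_positions": joint angles; "joint_vel": joint speeds; "tau": joint torques, N m; "tool_pos": TCP position; "eef_rot": TCP orientation; "wrist_force": force on the tool from outside, world axes, zero at the start; "moment": the same for the moment, N m; "grip_width": finger opening in m; "grasp_force": force on a finger pad.
Only numpy, scipy, OpenCV 4.12 (cv2) and the standard library are available. Lean on these libraries where they do the work, as an engineer would, in place of code of your own. Each camera call takes 0.05 s, during which the arm holds its last target. There are 200 camera calls.

TASK

The cabinet's metal door has been washed and stands in the draining basket. Hang it back on the small white drying cabinet, with both knuckles fully down on their two pins and the door closed across the opening, and let go of it; only then pull the cabinet's spring knob all the way out to start the drying, hold it out for about a second, and let it go back to rest. Leave the pot, the bowl and the spatula where they are.

Things in the scene. Friction and masses are not known exactly. Their poses are not given: they have to be found in the camera images.
- dryer: White drying cabinet, fixed, 280 (its x) x 160 (its y) x 135 mm high; origin at the centre of its underside, z up. Its front is its +y face (at y = +80 mm in its frame), which looks roughly to the robot's left. The opening is the front's low-x part (x -130 to +34 mm); the knob is on the high-x part.
- pin_low (a point): Foot of the lower pintle pin, on its axis, on the top face of its bracket: x -135, y +96, z 30 mm in the dryer's frame (16 mm out from the front). The pin stands straight up, 8 mm across and 18 mm tall, its upper 5 mm tapered to 3 mm across. Axes as the dryer's.
- pin_up (a point): Foot of the upper pintle pin, straight above the lower one at z 120 mm; same pin. Brackets are 14 mm wide (x), 8 mm thick, and reach from the front to 12 mm past the pin axis. The lower knuckle must come in from the front between the brackets: bring the door in 40 mm (24 to 60) above its final height, then lower it.
- tab_home (a point): Where point leaf_tab is when the door is hung and closed: x -60, y +96, z 175 mm in the dryer's frame; 40 mm above the cabinet's roof.
- leaf: The lift-off door (leaf), bare aluminium, 0.2 to 0.33 kg, standing upright in the basket's slot: panel 144 (x, from -69 to +75) x 8 (y) x 120 mm (z), origin on the middle plane at the panel's lower edge, z up. Two bored knuckles on its -x edge, a grip tab on top. Hung and closed, its axes are parallel to the dryer's and its origin is at x -50, y +96, z 20 mm in the dryer's frame.
- knuckle_low (a point): Centre of the lower mouth of the lower knuckle's bore: x -85, y 0, z 10 mm in the leaf's frame. The knuckle is a block 28 (x -95 to -67) x 20 mm, 16 mm high, bored right through, 11.5 mm across. Fully home it coincides with pin_low.
- knuckle_up (a point): The same on the upper knuckle: x -85, y 0, z 100 mm in the leaf's frame. Fully home it coincides with pin_up.
- leaf_tab (a point): Middle of the top edge of the leaf's grip tab: x -10, y 0, z 155 mm in the leaf's frame. The tab is 40 mm (x) x 10 mm (y, the grasp width) and rises 35 mm above the panel; pinch it from above across y.
- basket: Black draining basket, fixed, 240 (x) x 150 (y) x 65 mm high, floor 5 mm thick; origin at the centre of its underside. The leaf stands on its floor along its x axis, held upright by two pairs of prongs (11 mm apart, tops 65 mm above the board, 45 mm either side of the basket's centre): lift straight up to take it out, at least 70 mm.
- knob (a joint): Pull travel of the start knob (m): 0 at rest, 0.016 fully out, along the dryer's +y. A spring pulls it back: 3 N at rest, about 6 N fully out; let go, it returns to 0 by itself.
- knob_grip (a point): Centre of the knob's round steel head, on its axis: at rest x +90, y +122, z 105 mm in the dryer's frame; it moves with the knob. The head is 32 mm across and 20 mm long (along the dryer's y), on a 12 mm stem, with 22 mm free between head and collar; the cabinet's roof is 30 mm above the axis. Grasp from above, across the dryer's x.
- pot: Steel cooking pot, 150 mm across plus two side handles, 100 mm high, bystander; origin at the centre of its underside.
- bowl: Glass mixing bowl, 170 mm across, 75 mm high, bystander; origin at the centre of its underside.
- spatula: Orange spatula lying flat, bystander; origin under its middle.
Mind the look-alikes: they are no part of the job. Of the things like the leaf, leave any that is yellow; of the rest the smaller one is meant.

How it is judged:
On the way, in this order (a step that is already met when the one before it is completed fails the run):
1. the door hangs on both pins, fully down and closed, and is let go, the knob still in (horizontal distance between knuckle_low and pin_low below 0.005 m and horizontal distance between knuckle_up and pin_up below 0.005 m and z of knuckle_low in the frame of pin_low below 0.005 m and z of knuckle_up in the frame of pin_up below 0.005 m and horizontal distance between leaf_tab and tab_home below 0.025 m and contact force between the fingers and leaf below 0.1 N and value of joint knob below 0.004 m), for 0.3 s.
2. the knob is pulled fully out and held there, the door still hung and closed (horizontal distance between knuckle_low and pin_low below 0.005 m and horizontal distance between knuckle_up and pin_up below 0.005 m and z of knuckle_low in the frame of pin_low below 0.005 m and z of knuckle_up in the frame of pin_up below 0.005 m and horizontal distance between leaf_tab and tab_home below 0.025 m and value of joint knob above 0.0125 m), for 0.4 s.
At the end, for the whole second after the job is handed in: both knuckles are on their pins (within 5 mm sideways, less than 5 mm above the brackets), the door is closed (tab within 25 mm sideways of its closed place), at rest, and the knob is back in (within 2 mm), all released (horizontal distance between knuckle_low and pin_low below 0.005 m and horizontal distance between knuckle_up and pin_up below 0.005 m and z of knuckle_low in the frame of pin_low below 0.005 m and z of knuckle_up in the frame of pin_up below 0.005 m and horizontal distance between leaf_tab and tab_home below 0.025 m and value of joint knob below 0.002 m and linear speed of leaf below 0.02 m/s); the robot touches nothing.
It fails at once if the knob is pulled before the door is on its pins (value of joint knob above 0.008 m and not (horizontal distance between knuckle_low and pin_low below 0.005 m and horizontal distance between knuckle_up and pin_up below 0.005 m and z of knuckle_low in the frame of pin_low below 0.005 m and z of knuckle_up in the frame of pin_up below 0.005 m)).
It fails at once if the pot is pushed away by more than 30 mm or tipped (distance of pot from where it was at the start of the episode above 0.03 m or angle between pot's own z axis and vertical above 0.4 rad).
It fails at once if the bowl is pushed away by more than 30 mm or tipped (distance of bowl from where it was at the start of the episode above 0.03 m or angle between bowl's own z axis and vertical above 0.4 rad).
It fails at once if the spatula is pushed away by more than 30 mm or tipped (distance of spatula from where it was at the start of the episode above 0.03 m or angle between spatula's own z axis and vertical above 0.4 rad).
It also fails if it takes over 64 s, if anything falls off the work surface, if the arm or the gripper's body presses on something with over 40 N, if the wrist force passes 120 N, or if a joint passes its speed limit or range.

## Working session

There is one attempt and no reset: what is moved stays moved. The work goes in short steps, Python scripts to look and compute and a tool call to move; the robot and the scene stay as the last step left them, time stands still between calls to the robot, and variables do not carry over. Pictures are saved under pics/ and viewed, at most 13 in all, crops included, and the job is handed in when it is done.

Besides the shell and the picture viewer there is one more tool, called after ">>>" as a command line: name --argument value ..., lists and objects as JSON in quotes. carry_out: Moves the arm, as the interface text tells. Shift numbers are shares of 0.5 m and turn numbers shares of 180 degrees, none past 1 either way. Its arguments: {"type":"object","properties":{"targets":{"type":"array","items":{"type":"number"}},"force":{"type":"number"}},"required":["targets"]}

```bash
mkdir -p pics; ls; cat > h.py <<'E'
import numpy as np, cv2
from workcell import *
def cloud(f):
    v,u=np.mgrid[0:480,0:640].astype(float)
    xd=(u-f["cx"])/f["fx"]; yd=(v-f["cy"])/f["fy"]
    x,y=xd.copy(),yd.copy()
    for _ in range(20):
        s=1+f["k1"]*(x*x+y*y); x,y=xd/s,yd/s
    z=f["range_z"]; P=np.stack([x*z,-y*z,-z,np.ones_like(z)],-1)@f["world_from_camera"].T
    P=P[...,:3]; P[z<=0]=np.nan
    return P
def save(n,im): cv2.imwrite("pics/"+n,im[...,::-1])
E
python3 - <<'E'
from h import *
s=get_obs(); print({k:np.round(v,3).tolist() for k,v in s.items()}, nose_length)
for c in ["side","top"]:
    f=grab_frame(c); save(c+"0.png",f["frame"]); print(c,f["k1"],f["fx"],np.round(f["world_from_camera"],3).tolist())
    np.savez(c+"0.npz",P=cloud(f),im=f["frame"])
    for n in ["dryer","pin_low","pin_up","leaf","knuckle_low","knuckle_up","leaf_tab","basket","knob_grip","pot","bowl","spatula"]:
        print(n,[(round(d["p"],2),np.round(d["point"],3).tolist()) for d in landmark_of(c,n)])
E
```

```text
pics
{'time_s': 0.0, 'joint_positions': [-1.156, 0.616, -0.013, 1.425, 0.008, 1.103, -0.04], 'joint_vel': [0.0, 0.0, 0.001, -0.003, 0.001, 0.001, -0.002], 'tau': [-0.0, -46.921, 0.259, -17.104, 0.01, 0.01, -0.0], 'tool_pos': [0.278, 0.587, 0.244], 'eef_rot': [[-0.904, 0.427, -0.001], [0.427, 0.904, -0.002], [-0.0, -0.003, -1.0]], 'wrist_force': [-0.453, -0.375, 0.02], 'moment': [-0.024, 0.001, -0.005], 'grasp_force': 0.0, 'grip_width': 0.086} 0.014
side -0.022670084439585708 476.08223622307906 [[0.976, 0.156, -0.149, 0.293], [-0.215, 0.752, -0.623, -0.772], [0.015, 0.64, 0.768, 1.2], [0.0, 0.0, 0.0, 1.0]]
dryer [(0.57, [0.558, -0.173, -0.005])]
pin_low [(0.88, [0.438, -0.059, 0.03])]
pin_up [(0.58, [0.442, -0.057, 0.116])]
leaf [(0.6, [0.205, 0.314, -0.007]), (0.56, [0.477, 0.355, 0.006]), (0.56, [0.51, 0.635, 0.0])]
knuckle_low [(0.9, [0.399, 0.376, 0.015]), (0.85, [0.47, 0.747, 0.017]), (0.84, [0.24, 0.236, 0.009])]
knuckle_up [(0.93, [0.47, 0.749, 0.14]), (0.74, [0.237, 0.241, 0.102]), (0.61, [0.396, 0.373, 0.103])]
leaf_tab [(0.96, [0.507, 0.649, 0.22]), (0.93, [0.467, 0.365, 0.1
[... 607 characters left out ...]
(0.55, [0.202, 0.311, -0.001])]
knuckle_low [(0.67, [0.665, -0.065, 0.109]), (0.61, [0.397, 0.377, 0.016]), (0.55, [0.237, 0.236, 0.009]), (0.53, [0.513, -0.073, 0.173])]
knuckle_up [(0.91, [0.472, 0.745, 0.141]), (0.64, [0.396, 0.382, 0.104]), (0.61, [0.236, 0.235, 0.102]), (0.32, [0.754, 0.187, -0.001])]
leaf_tab [(0.81, [0.473, 0.363, 0.156]), (0.78, [0.207, 0.305, 0.155]), (0.68, [0.504, 0.644, 0.218])]
basket [(0.72, [0.438, -0.059, 0.119]), (0.69, [0.469, 0.363, 0.006]), (0.2, [0.521, 0.086, -0.0])]
knob_grip [(0.54, [0.666, -0.064, 0.109])]
pot [(0.74, [0.753, 0.188, -0.004])]
bowl [(0.81, [0.538, -0.47, -0.002]), (0.48, [0.393, 0.377, 0.016])]
spatula [(0.89, [0.522, 0.087, -0.003])]
```

View pics/side0.png

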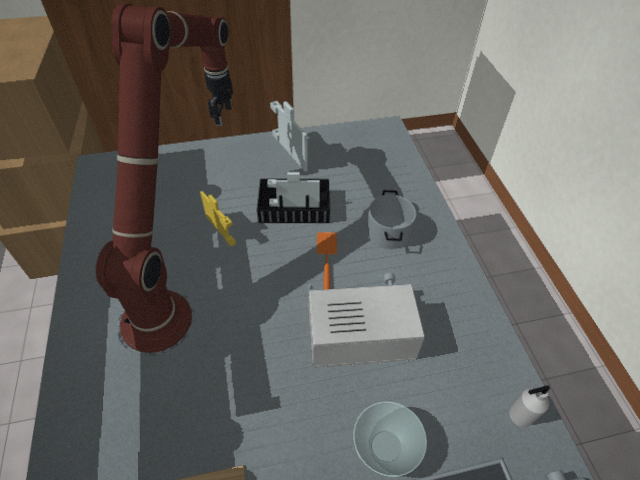

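View pics/top0.png

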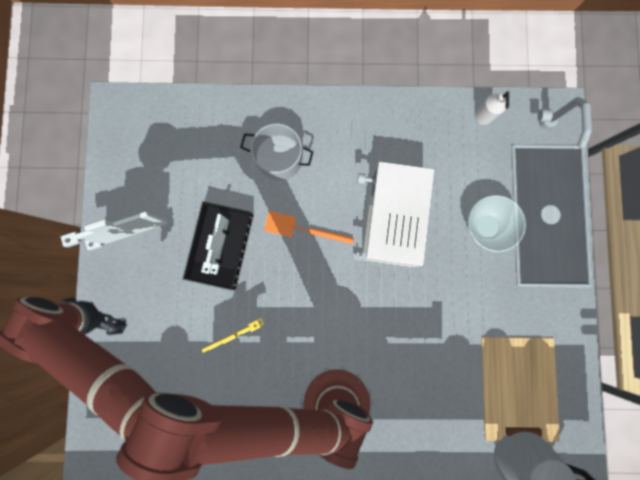

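The side view shows the leaf in the basket at (295,190), with the yellow look-alike at (218,220) and the large grey one at (290,130). The cabinet is at (365,325) and its knob at (390,278). The top view agrees: leaf (213,240), upper pin bracket about (357,250), knob (365,181). Next I refine the cabinet and leaf poses from depth.

```bash
cat > m.py <<'E'
from h import *
for c in ["side","top"]:
    d=np.load(c+"0.npz"); P=d["P"]; im=d["im"].astype(int)
    x,y,z=P[...,0],P[...,1],P[...,2]
    with np.errstate(invalid="ignore"):
        m=(abs(z-0.135)<.008)&(abs(x-.56)<.2)&(abs(y+.173)<.14)&(im.min(-1)>110)
        n,l,st,_=cv2.connectedComponentsWithStats(m.astype(np.uint8)); k=1+st[1:,4].argmax(); m=l==k
        m=cv2.morphologyEx(m.astype(np.uint8),cv2.MORPH_CLOSE,np.ones((9,9)))>0
        q=P[m&np.isfinite(z)]; r=cv2.minAreaRect((q[:,:2]*1000).astype(np.float32)); print(c,"roof",np.round(r[0],1),np.round(r[1],1),round(r[2],2),"z",np.median(q[:,2]).round(4))
        t=(z>.139)&(z<.175)&(abs(x-.47)<.06)&(abs(y-.363)<.05); q=P[t]
        print("tab",len(q),q.min(0).round(4),q.max(0).round(4),np.median(q,0).round(4), "ztop",np.percentile(q[:,2],[50,80,95]).round(4))
        if len(q)>5: r=cv2.minAreaRect((q[:,:2]*1000).astype(np.float32)); print(np.round(r[0],1),np.round(r[1],1),r[2])
        # top edges of the leaf
        t=(z>.10)&(z<.175)&(abs(x-.47)<.13)&(abs(y-.363)<.06); q=P[t]; r=cv2.minAreaRect((q[:,:2]*1000).astype(np.float32)); print("leaf",len(q),np.round(r[0],1),np.round(r[1],1),r[2]);
        v=cv2.fitLine((q[:,:2]*1000).astype(np.float32),cv2.DIST_HUBER,0,.01,.01).ravel(); print("line",np.degrees(np.arctan2(v[1],v[0])),v[2:])
        t=(z>.085)&(z<.13)&(abs(x-.665)<.04)&(abs(y+.065)<.03); q=P[t]; print("knob",len(q),q.min(0).round(4),q.max(0).round(4)) if len(q) else 0
        t=(z>.11)&(z<.15)&(abs(x-.44)<.03)&(abs(y+.058)<.02); q=P[t]; print("pin_up",len(q),q.min(0).round(4) if len(q) else 0,q.max(0).round(4) if len(q) else 0)
    s=2 
    save(c+"_crop.png", cv2.resize(d["im"][(slice(165,265),slice(245,440)) if c=="side" else (slice(130,290),slice(180,440))],None,fx=3,fy=3,interpolation=cv2.INTER_CUBIC))
E
python3 m.py
```

```text
side roof [ 559.5 -173. ] [164.9 281.2] 82.65 z 0.1348
tab 76 [0.4501 0.35   0.1393] [0.4863 0.3675 0.1633] [0.4685 0.3586 0.153 ] ztop [0.153  0.1589 0.1615]
[467.8 359. ] [13.4 36. ] 79.70881652832031
leaf 460 [466.6 358.4] [ 27.3 168.1] 74.90504455566406
line -10.916153 [471.5687  357.78522]
knob 122 [ 0.648  -0.0906  0.0932] [ 0.678  -0.0509  0.124 ]
pin_up 41 [ 0.4302 -0.0776  0.114 ] [ 0.4445 -0.045   0.1405]
top roof [ 556.7 -171.6] [161.1 280.8] 82.47 z 0.1342
tab 80 [0.4462 0.3535 0.1393] [0.4849 0.3694 0.1645] [0.4654 0.3603 0.1581] ztop [0.1581 0.1609 0.1628]
[466.  361.9] [10.9 39.7] 79.04368591308594
leaf 370 [466.2 363.3] [ 20.8 168.5] 78.67237854003906
line -12.072934 [467.32556 359.13837]
knob 118 [ 0.6433 -0.0947  0.0921] [ 0.6764 -0.0508  0.1246]
pin_up 63 [ 0.4269 -0.0767  0.1127] [ 0.4492 -0.0462  0.1402]
```

View pics/top_crop.png

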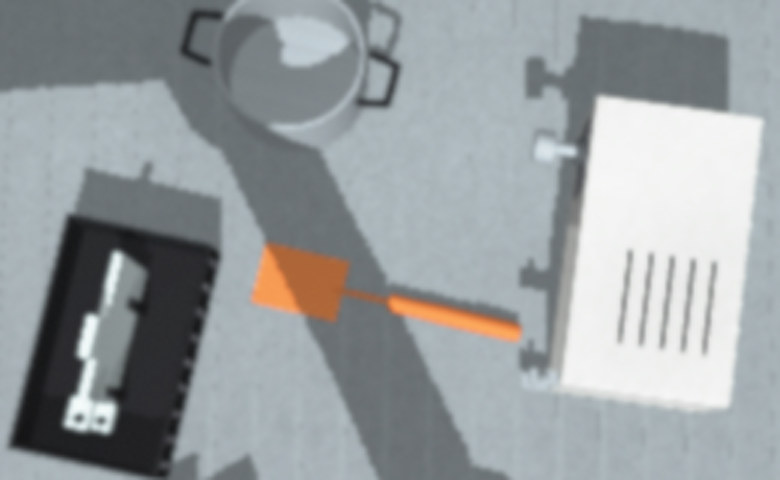

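```bash
cat >> h.py <<'E'
from scipy.spatial.transform import Rotation as Ro
def plan(*tg):
    """tg: (x,y,z, yaw of 'object x' deg) -> tool y along object's y, tool down"""
    s=get_obs(); R0=np.array(s["eef_rot"]); p0=np.array(s["tool_pos"])
    print("at",p0.round(4),"yaw",round(np.degrees(np.arctan2(R0[1,1],R0[0,1]))-90,2),"w",round(s["grip_width"],4),"t",s["time_s"],"F",np.round(s["wrist_force"],1))
    for x,y,z,yaw in tg:
        a=np.radians(yaw); Y=np.array([-np.sin(a),np.cos(a),0]); Z=np.array([0,0,-1.])
        R=np.stack([np.cross(Y,Z),Y,Z],1)
        rv=Ro.from_matrix(R0.T@R).as_rotvec()/np.pi; t=R0.T@(np.array([x,y,z])-p0)/.5
        print(np.round(np.r_[rv,t],4).tolist())
E
python3 -c "
from h import *
plan((.469,.3625,.24,-11),(.469,.3625,.143,-11))"
```

```text
at [0.2779 0.5876 0.2453] yaw -25.31 w 0.0856 t 1.3 F [ 0.5  0.4 -0.7]
[-0.0, -0.0, -0.0795, -0.538, -0.2435, 0.0106]
[-0.0, -0.0, -0.0795, -0.538, -0.2435, 0.2046]
```

>>> carry_out --targets '[0,0,-0.0795,-0.538,-0.2435,0.0106,-0.3,0,0,-0.0795,-0.538,-0.2435,0.0106,-0.3,0,0,-0.0795,-0.538,-0.2435,0.0106,-0.3,0,0,-0.0795,-0.538,-0.2435,0.0106,-0.3,0,0,-0.0795,-0.538,-0.2435,0.0106,-0.3,0,0,-0.0795,-0.538,-0.2435,0.0106,-0.3,0,0,-0.0795,-0.538,-0.2435,0.0106,-0.3,0,0,-0.0795,-0.538,-0.2435,0.0106,-0.3]'

```text
time_s: 2.3
tool_pos: [0.4675, 0.3644, 0.24]
eef_rot: [[-0.982, 0.187, -0.001], [0.187, 0.982, 0.001], [0.001, 0.001, -1.0]]
wrist_force: [0.2, 0.2, 0.7]
grip_width: 0.0557
grasp_force: 0.0
```

```bash
python3 - <<'E'
from h import *
f=grab_frame("side"); P=cloud(f)
u0=f["frame"]; save("pre.png",cv2.resize(u0[120:240,230:370],None,fx=5,fy=5,interpolation=cv2.INTER_CUBIC))
plan((.469,.3625,.143,-11))
E
```

```text
at [0.4676 0.3643 0.24  ] yaw -10.8 w 0.0557 t 2.35 F [-0.1  0.9  0.1]
[0.0002, -0.0003, 0.0011, -0.0035, -0.0031, 0.194]
```

View pics/pre.png

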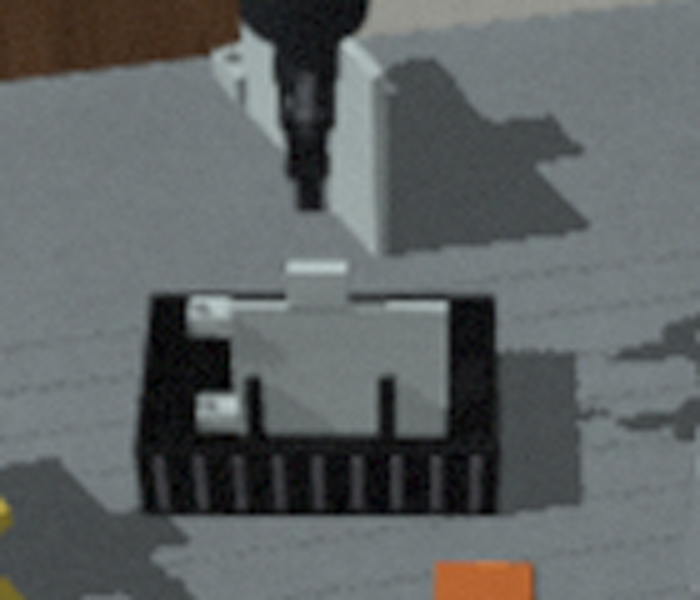

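The fingers (crop 310,200) sit above the tab (317,270), so I descend and pinch.

>>> carry_out --targets '[0,0,0.001,-0.0035,-0.003,0.1,-0.3,0,0,0.001,-0.0035,-0.003,0.194,-0.3,0,0,0.001,-0.0035,-0.003,0.194,-0.3,0,0,0.001,-0.0035,-0.003,0.194,1,0,0,0.001,-0.0035,-0.003,0.194,1,0,0,0.001,-0.0035,-0.003,0.194,1,0,0,0.001,-0.0035,-0.003,0.194,1,0,0,0.001,-0.0035,-0.003,0.194,1]' --force 60

```text
time_s: 3.35
tool_pos: [0.4716, 0.3616, 0.1452]
eef_rot: [[-0.981, 0.194, 0.003], [0.194, 0.981, 0.003], [-0.003, 0.003, -1.0]]
wrist_force: [-0.4, 0.1, 7.0]
grip_width: 0.0087
grasp_force: 59.7
```

```bash
python3 - <<'E'
from h import *
s=get_obs(); print(s["grasp_force"],s["wrist_force"],s["moment"])
p=s["tool_pos"]; plan((p[0],p[1],p[2]+.12,-11),(p[0],p[1],p[2]+.12,-7.45))
E
```

```text
59.687291979789734 [-0.38899097  0.07232959  6.96357618] [-0.10227781  0.10651928 -0.036437  ]
at [0.4716 0.3616 0.1452] yaw -11.19 w 0.0087 t 3.35 F [-0.4  0.1  7. ]
[0.0011, 0.0009, -0.0011, -0.0007, 0.0008, -0.24]
[0.001, 0.0009, -0.0208, -0.0007, 0.0008, -0.24]
```

>>> carry_out --targets '[0,0,0,0,0,-0.06,1,0,0,0,0,0,-0.12,1,0,0,0,0,0,-0.18,1,0,0,0,0,0,-0.24,1,0,0,-0.021,0,0,-0.24,1,0,0,-0.021,0,0,-0.24,1]'

```text
time_s: 4.1
tool_pos: [0.47, 0.3602, 0.2629]
eef_rot: [[-0.992, 0.13, -0.001], [0.13, 0.992, -0.001], [0.001, -0.001, -1.0]]
wrist_force: [-0.2, -0.0, -3.2]
grip_width: 0.0089
grasp_force: 59.0
```

```bash
cat > look.py <<'E'
from h import *
import sys
tag=sys.argv[1]
s=get_obs(); print(np.round(s["tool_pos"],4),np.round(s["eef_rot"],3).tolist(),s["grip_width"],s["grasp_force"],np.round(s["wrist_force"],2),np.round(s["moment"],2),s["time_s"])
p=np.array(s["tool_pos"])
for c in ["side","top"]:
    f=grab_frame(c); np.savez(f"{c}_{tag}.npz",P=cloud(f),im=f["frame"],wfc=f["world_from_camera"],k=[f["fx"],f["fy"],f["cx"],f["cy"],f["k1"]])
    save(f"{c}_{tag}.png",f["frame"])
    for n in ["knuckle_low","knuckle_up","leaf_tab","leaf","pin_low","pin_up","knob_grip"]:
        print(c,n,[(round(d["p"],2),np.round(d["point"],4).tolist()) for d in landmark_of(c,n) if n[0] in "p" or n=="knob_grip" or np.linalg.norm(np.array(d["point"])[:2]-p[:2])<.12])
E
python3 look.py lift
```

```text
[0.47   0.3602 0.2629] [[-0.992, 0.13, -0.001], [0.13, 0.992, -0.001], [0.001, -0.001, -1.0]] 0.008890027557279469 58.97022843360901 [-0.21 -0.02 -3.24] [ 0.03  0.07 -0.05] 4.1
side knuckle_low [(0.72, [0.3947, 0.3671, 0.1318])]
side knuckle_up [(0.87, [0.3946, 0.3674, 0.2163])]
side leaf_tab [(0.81, [0.4642, 0.3609, 0.2759])]
side leaf [(0.87, [0.4773, 0.3588, 0.1242])]
side pin_low [(0.95, [0.4383, -0.0591, 0.03])]
side pin_up [(0.79, [0.438, -0.056, 0.1207]), (0.47, [0.5584, -0.174, -0.0073])]
side knob_grip [(0.59, [0.6604, -0.066, 0.1042]), (0.23, [0.3923, 0.3692, 0.2219])]
top knuckle_low [(0.42, [0.4761, 0.361, 0.1234])]
top knuckle_up []
top leaf_tab [(0.81, [0.4699, 0.3599, 0.2751])]
top leaf [(0.75, [0.4752, 0.3597, 0.1236])]
top pin_low [(0.65, [0.437, -0.0585, 0.0328])]
top pin_up [(0.76, [0.4378, -0.0595, 0.1164])]
top knob_grip [(0.62, [0.6654, -0.068, 0.1066])]
```

```bash
cat > fit.py <<'E'
from h import *
import sys
tag=sys.argv[1]
s=get_obs(); p=np.array(s["tool_pos"])
d=np.load(f"side_{tag}.npz"); P=d["P"].reshape(-1,3)
ztop=p[2]-.138+.12   # approx panel top
q=P[(abs(P[:,0]-p[0])<.12)&(abs(P[:,1]-p[1])<.03)&(P[:,2]<p[2]-.015-.012)&(P[:,2]>p[2]-.145)]
a=q[(q[:,0]>p[0]-.04)&(q[:,0]<p[0]+.075)&(q[:,2]<p[2]-.035)&(q[:,2]>p[2]-.12)]
A=np.c_[a[:,0]-p[0],a[:,2]-p[2],np.ones(len(a))]; b=a[:,1]; w=np.ones(len(a),bool)
for _ in range(5):
    c=np.linalg.lstsq(A[w],b[w],rcond=None)[0]; r=b-A@c; w=abs(r)<.006
print("n",len(a),w.sum(),"rms",r[w].std().round(4),"yaw",np.degrees(np.arctan(c[0])).round(2),"tilt dy/dz",c[1].round(4),"midplane y at tcp x, z-.06:",(c[2]-.06*c[1]+.004/np.cos(np.arctan(c[0]))-p[1]).round(4))
print("x ext rel", np.percentile(q[:,0]-p[0],[0.5,99.5]).round(4),"z ext rel",np.percentile(q[:,2]-p[2],[.5,99.5]).round(4))
E
python3 fit.py lift
```

```text
n 743 729 rms 0.0024 yaw -7.75 tilt dy/dz 0.0043 midplane y at tcp x, z-.06: 0.0008
x ext rel [-0.0862  0.0787] z ext rel [-0.1401 -0.0275]
```

```bash
python3 -c "
from h import *
plan((.5258,.0103,.263,-7.3),(.5258,.0103,.20,-7.3))"
```

```text
at [0.4705 0.3607 0.263 ] yaw -7.4 w 0.0089 t 4.9 F [ 0.4  0.1 -2.8]
[0.0, 0.0, -0.0006, -0.2001, -0.6808, 0.0001]
[0.0, 0.0, -0.0006, -0.2, -0.6808, 0.1261]
```

>>> carry_out --targets '[0,0,-0.001,-0.04,-0.13,0,1,0,0,-0.001,-0.07,-0.23,0,1,0,0,-0.001,-0.1,-0.34,0,1,0,0,-0.001,-0.13,-0.44,0,1,0,0,-0.001,-0.16,-0.55,0,1,0,0,-0.001,-0.2,-0.65,0,1,0,0,-0.001,-0.2,-0.681,0.04,1,0,0,-0.001,-0.2,-0.681,0.08,1,0,0,-0.001,-0.2,-0.681,0.126,1,0,0,-0.001,-0.2,-0.681,0.126,1]'

```text
time_s: 6.15
tool_pos: [0.5245, 0.0101, 0.1987]
eef_rot: [[-0.992, 0.126, -0.004], [0.126, 0.992, -0.0], [0.004, -0.001, -1.0]]
wrist_force: [0.5, -0.7, -1.5]
grip_width: 0.009
grasp_force: 59.2
```

```bash
python3 look.py near; python3 fit.py near; python3 - <<'E'
from h import *
f=cv2.imread("pics/top_near.png"); g=cv2.imread("pics/side_near.png")
a=cv2.resize(f[140:280,300:440],(390,390),interpolation=cv2.INTER_CUBIC); b=cv2.resize(g[210:350,280:420],(390,390),interpolation=cv2.INTER_CUBIC)
cv2.imwrite("pics/near.png",np.hstack([a,b]))
E
```

```text
[0.5245 0.0101 0.1987] [[-0.992, 0.126, -0.004], [0.126, 0.992, -0.0], [0.004, -0.001, -1.0]] 0.009034389994434493 59.24370467662811 [ 0.54 -0.74 -1.47] [-0.04  0.01 -0.02] 6.15
side knuckle_low [(0.86, [0.4491, 0.0171, 0.0703])]
side knuckle_up [(0.6, [0.4452, 0.0144, 0.1541])]
side leaf_tab [(0.84, [0.5206, 0.0128, 0.2108])]
side leaf [(0.88, [0.5338, 0.0077, 0.0592])]
side pin_low [(0.7, [0.4409, -0.0626, 0.0327])]
side pin_up [(0.64, [0.438, -0.0564, 0.1214])]
side knob_grip [(0.68, [0.6612, -0.0666, 0.1033]), (0.2, [0.4401, -0.0585, 0.1188])]
top knuckle_low [(0.35, [0.4463, 0.0201, 0.0699])]
top knuckle_up [(0.55, [0.4475, 0.0257, 0.1618])]
top leaf_tab []
top leaf [(0.32, [0.5212, 0.0878, 0.0003])]
top pin_low []
top pin_up []
top knob_grip []
n 728 728 rms 0.0017 yaw -7.44 tilt dy/dz 0.0023 midplane y at tcp x, z-.06: 0.0007
x ext rel [-0.0882  0.0784] z ext rel [-0.1416 -0.0275]
```

View pics/near.png

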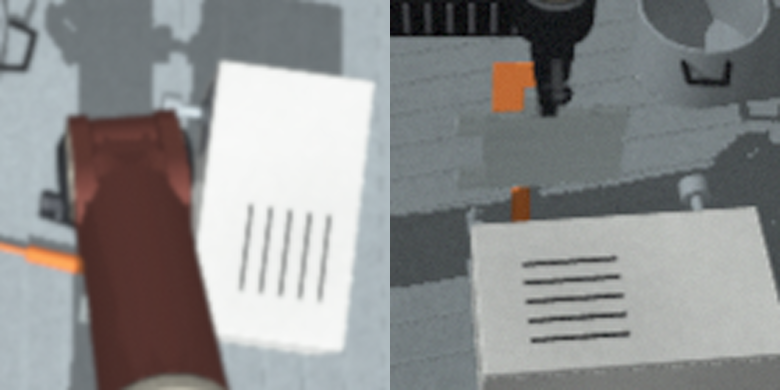

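Left half (top view): the arm covers the door, and only the knob (185,108) shows beside the cabinet. Right half (side view): the leaf hangs level in front of the cabinet at (550,150), with the upper pin tip at (473,213). I now refine the pin and knuckle positions from the pixels.

```bash
python3 - <<'E'
from h import *
for c in ["side","top"]:
    d=np.load(c+"0.npz"); P=d["P"]; im=d["im"]
    x,y,z=P[...,0],P[...,1],P[...,2]
    with np.errstate(invalid="ignore"):
        for lo,hi in [(.112,.124),(.126,.15)]:
            q=P[(z>lo)&(z<hi)&(abs(x-.44)<.025)&(y>-.074)&(y<-.03)]; print(c,lo,len(q),np.mean(q,0).round(4),q.min(0).round(4),q.max(0).round(4))
# crops: pin in top0, pin in side_near, knuckle
a=cv2.imread("pics/top0.png")[225:275,335:385]; b=cv2.imread("pics/side0.png")[265:315,290:340]; e=cv2.imread("pics/side_near.png")[240:290,290:340]
cv2.imwrite("pics/pin.png",np.hstack([cv2.resize(i,(260,260),interpolation=cv2.INTER_NEAREST) for i in (a,b,e)]))
E
```

```text
side 0.112 26 [ 0.4364 -0.0585  0.1196] [ 0.4308 -0.0728  0.114 ] [ 0.4445 -0.045   0.1226]
side 0.126 8 [ 0.4377 -0.0615  0.1342] [ 0.4353 -0.065   0.1277] [ 0.4422 -0.0581  0.1405]
top 0.112 41 [ 0.4346 -0.0595  0.1187] [ 0.4269 -0.0727  0.1127] [ 0.4415 -0.0462  0.1234]
top 0.126 6 [ 0.4345 -0.0581  0.1352] [ 0.4318 -0.0621  0.1322] [ 0.4373 -0.0557  0.1402]
```

View pics/pin.png

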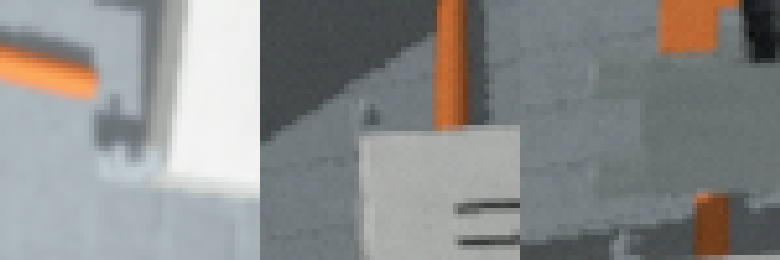

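The two cameras differ by about 2 mm, which is within calibration. The side camera sees both pin and leaf, so I use its difference: pin about (0.438, -0.060), knuckle = TCP + (-0.0776, +0.0105).

```bash
python3 -c "
from h import *
plan((.5199,-.036,.20,-7.4),(.5154,-.070,.20,-7.4))"
```

```text
at [0.5258 0.0101 0.2   ] yaw -7.22 w 0.0091 t 6.95 F [ 0.   1.2 -2.5]
[-0.0, -0.0, 0.001, 0.0, -0.093, -0.0]
[-0.0, -0.0, 0.001, 0.0004, -0.1616, -0.0]
```

>>> carry_out --targets '[0,0,0.001,0,-0.04,0,1,0,0,0.001,0,-0.08,0,1,0,0,0.001,0,-0.12,0,1,0,0,0.001,0,-0.1616,0,1,0,0,0.001,0,-0.1616,0,1,0,0,0.001,0,-0.1616,0,1,0,0,0.001,0,-0.1616,0,1]'

```text
time_s: 7.82
tool_pos: [0.5157, -0.069, 0.2]
eef_rot: [[-0.992, 0.127, -0.0], [0.127, 0.992, 0.001], [0.0, 0.001, -1.0]]
wrist_force: [-0.7, 0.1, -1.8]
grip_width: 0.0087
grasp_force: 59.4
```

```bash
python3 look.py over; python3 fit.py over; python3 - <<'E'
from h import *
plan((.5154,-.070,.176,-7.4))
f=cv2.imread("pics/top_over.png"); g=cv2.imread("pics/side_over.png")
a=cv2.resize(f[200:270,320:390],(390,390),interpolation=cv2.INTER_CUBIC); b=cv2.resize(g[225:325,285:385],(390,390),interpolation=cv2.INTER_CUBIC)
cv2.imwrite("pics/over.png",np.hstack([a,b]))
E
```

```text
[ 0.5157 -0.069   0.2   ] [[-0.992, 0.127, -0.0], [0.127, 0.992, 0.001], [0.0, 0.001, -1.0]] 0.00871918820801124 59.37410831451416 [-0.71  0.12 -1.84] [-0.01 -0.04 -0.  ] 7.825
side knuckle_low [(0.56, [0.4398, -0.0591, 0.0688])]
side knuckle_up [(0.65, [0.4408, -0.0613, 0.1557])]
side leaf_tab [(0.71, [0.5128, -0.067, 0.2117])]
side leaf [(0.86, [0.5233, -0.0703, 0.0591])]
side pin_low [(0.83, [0.4359, -0.0568, 0.0327])]
side pin_up [(0.74, [0.5133, -0.0679, 0.2156]), (0.69, [0.4382, -0.0571, 0.12])]
side knob_grip [(0.45, [0.6613, -0.0666, 0.1036]), (0.36, [0.4669, 0.3602, 0.003])]
top knuckle_low [(0.72, [0.437, -0.059, 0.0741])]
top knuckle_up [(0.59, [0.4394, -0.0546, 0.163])]
top leaf_tab [(0.51, [0.5147, -0.0704, 0.2163])]
top leaf [(0.47, [0.5207, -0.0706, 0.0618])]
top pin_low [(0.56, [0.4366, -0.0595, 0.0318])]
top pin_up [(0.86, [0.4372, -0.0584, 0.1169])]
top knob_grip [(0.51, [0.6648, -0.064, 0.1049])]
n 613 473 rms 0.0015 yaw -7.75 tilt dy/dz -0.0021 midplane y at tcp x, z-.06: 0.002
x ext rel [-0.0871  0.0814] z ext rel [-0.1228 -0.0274]
at [ 0.5156 -0.07    0.2   ] yaw -7.4 w 0.0092 t 8.625 F [-0.8  0.4 -2.7]
[-0.0, -0.0, -0.0, 0.0004, -0.0, 0.048]
```

View pics/over.png

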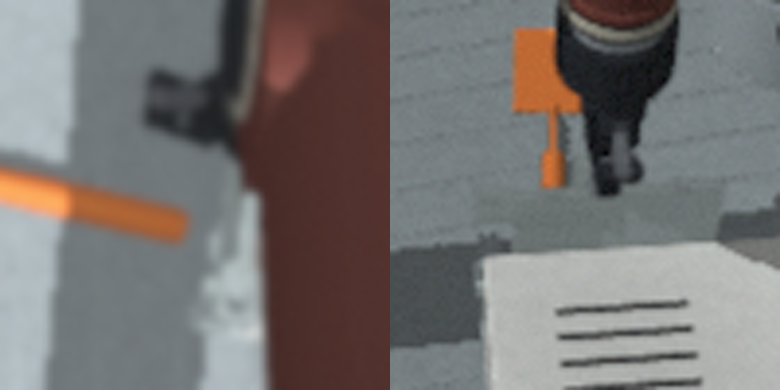

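The door is over the pins. In the side crop the leaf (600,215) overlaps the cabinet front edge, with the knuckle end at (485,210). The networks put the knuckles about 1 mm from the pins in x. I lower in steps and watch the force.

>>> carry_out --targets '[0,0,0,0.002,0,0.02,1,0,0,0,0.002,0,0.036,1,0,0,0,0.002,0,0.046,1,0,0,0,0.002,0,0.05,1,0,0,0,0.002,0,0.054,1,0,0,0,0.002,0,0.054,1]'

```text
time_s: 9.38
tool_pos: [0.5147, -0.0699, 0.173]
eef_rot: [[-0.992, 0.129, 0.0], [0.129, 0.992, -0.0], [-0.0, -0.0, -1.0]]
wrist_force: [-0.1, -0.3, -2.1]
grip_width: 0.0091
grasp_force: 59.4
```

>>> carry_out --targets '[0,0,0,0,0,0.006,1,0,0,0,0,0,0.012,1,0,0,0,0,0,0.016,1,0,0,0,0,0,0.02,1,0,0,0,0,0,0.022,1,0,0,0,0,0,0.022,1]'

```text
time_s: 10.12
tool_pos: [0.5146, -0.0699, 0.1619]
eef_rot: [[-0.992, 0.129, -0.0], [0.129, 0.992, -0.0], [0.0, -0.0, -1.0]]
wrist_force: [0.7, -0.3, -3.0]
grip_width: 0.0092
grasp_force: 59.4
```

>>> carry_out --targets '[0,0,0,0,0,0.002,1,0,0,0,0,0,0.004,1,0,0,0,0,0,0.005,1,0,0,0,0,0,0.005,1]'

```text
time_s: 10.62
tool_pos: [0.5148, -0.0699, 0.1599]
eef_rot: [[-0.992, 0.129, 0.001], [0.129, 0.992, -0.0], [-0.001, -0.0, -1.0]]
wrist_force: [0.2, -0.8, 0.4]
grip_width: 0.009
grasp_force: 59.9
```

```bash
python3 look.py down; python3 fit.py down
```

```text
[ 0.5148 -0.0699  0.1599] [[-0.992, 0.129, 0.001], [0.129, 0.992, -0.0], [-0.001, -0.0, -1.0]] 0.00898521018433378 59.882755279541016 [ 0.18 -0.75  0.39] [-0.02  0.17  0.04] 10.625
side knuckle_low [(0.68, [0.4392, -0.0579, 0.0321])]
side knuckle_up [(0.65, [0.4372, -0.0632, 0.1173])]
side leaf_tab [(0.9, [0.5121, -0.0688, 0.1752])]
side leaf []
side pin_low [(0.98, [0.4372, -0.063, 0.0333])]
side pin_up [(0.86, [0.4368, -0.056, 0.122])]
side knob_grip [(0.74, [0.5219, 0.0862, -0.005]), (0.64, [0.4419, -0.0616, 0.0273]), (0.49, [0.6613, -0.0669, 0.1038])]
top knuckle_low [(0.71, [0.4376, -0.0612, 0.0313])]
top knuckle_up [(0.46, [0.4389, -0.0574, 0.1221])]
top leaf_tab [(0.53, [0.5154, -0.0685, 0.1733])]
top leaf [(0.59, [0.5195, -0.0696, 0.0203])]
top pin_low [(0.84, [0.436, -0.0596, 0.0316]), (0.64, [0.4361, -0.0605, 0.0335])]
top pin_up [(0.62, [0.437, -0.0626, 0.1167])]
top knob_grip [(0.62, [0.6651, -0.0681, 0.11]), (0.38, [0.439, -0.0536, 0.1178])]
n 88 88 rms 0.0015 yaw -8.02 tilt dy/dz -0.1264 midplane y at tcp x, z-.06: 0.0038
x ext rel [-0.089   0.0799] z ext rel [-0.1341 -0.027 ]
```

Seated: the 3 N load is now carried at z = 0.160. Release and rise.

>>> carry_out --targets '[0,0,0,0,0,0,0.7,0,0,0,0,0,0,0.4,0,0,0,0,0,0,0.2,0,0,0,0,0,0,0.1,0,0,0,0,0,-0.06,0.1,0,0,0,0,0,-0.14,0.1,0,0,0,0,0,-0.2,0.1,0,0,0,0,0,-0.2,0.1]'

```text
time_s: 12.42
tool_pos: [0.5161, -0.07, 0.2619]
eef_rot: [[-0.992, 0.129, 0.006], [0.129, 0.992, -0.001], [-0.006, 0.0, -1.0]]
wrist_force: [0.2, -0.7, -0.3]
grip_width: 0.0387
grasp_force: 0.0
```

```bash
python3 look.py rel; python3 - <<'E'
from h import *
f=cv2.imread("pics/top_rel.png"); g=cv2.imread("pics/side_rel.png")
a=cv2.resize(f[140:280,310:450],(390,390),interpolation=cv2.INTER_CUBIC); b=cv2.resize(g[220:340,290:410],(390,390),interpolation=cv2.INTER_CUBIC)
cv2.imwrite("pics/rel.png",np.hstack([a,b]))
for c in ["side","top"]:
    P=np.load(f"{c}_rel.npz")["P"]; x,y,z=P[...,0],P[...,1],P[...,2]
    with np.errstate(invalid="ignore"):
        for n,m in dict(knob=(z>.108)&(z<.13)&(abs(x-.665)<.03)&(abs(y+.065)<.03),tab=(z>.15)&(z<.185)&(abs(x-.512)<.04)&(abs(y+.068)<.03)).items():
            q=P[m]; print(c,n,len(q),q.mean(0).round(4) if len(q) else 0,q.min(0).round(4),q.max(0).round(4))
E
```

```text
[ 0.5161 -0.07    0.2619] [[-0.992, 0.129, 0.006], [0.129, 0.992, -0.001], [-0.006, 0.0, -1.0]] 0.03874150651382605 0.0 [ 0.23 -0.67 -0.25] [-0.03  0.03  0.02] 12.425
side knuckle_low [(0.93, [0.4376, -0.0601, 0.032])]
side knuckle_up [(0.89, [0.4375, -0.0612, 0.118])]
side leaf_tab [(0.75, [0.5132, -0.0658, 0.1724]), (0.55, [0.438, -0.0621, 0.1157])]
side leaf [(0.72, [0.4386, -0.0615, 0.0302]), (0.59, [0.5587, -0.1745, -0.0059])]
side pin_low [(0.72, [0.4386, -0.0589, 0.0298])]
side pin_up [(0.87, [0.4391, -0.0574, 0.1197])]
side knob_grip [(0.67, [0.6617, -0.0648, 0.1064])]
top knuckle_low [(0.53, [0.436, -0.0605, 0.0313])]
top knuckle_up [(0.63, [0.4392, -0.0521, 0.1212])]
top leaf_tab [(0.55, [0.5184, -0.0746, 0.173])]
top leaf [(0.58, [0.5166, -0.0694, 0.0184])]
top pin_low [(0.6, [0.7546, 0.1895, -0.0012]), (0.49, [0.5195, 0.0872, -0.002])]
top pin_up [(0.96, [0.4361, -0.0604, 0.1161])]
top knob_grip [(0.62, [0.6657, -0.0648, 0.1072])]
side knob 95 [ 0.6623 -0.0683  0.1157] [ 0.647  -0.089   0.1081] [ 0.6775 -0.0507  0.1256]
side tab 112 [ 0.5148 -0.0717  0.1651] [ 0.4942 -0.0782  0.1505] [ 0.535  -0.0641  0.1768]
top knob 78 [ 0.6597 -0.0641  0.116 ] [ 0.6458 -0.0855  0.1082] [ 0.6762 -0.0518  0.1248]
top tab 23 [ 0.5015 -0.0642  0.1681] [ 0.4929 -0.0699  0.1516] [ 0.5124 -0.0613  0.1764]
```

View pics/rel.png

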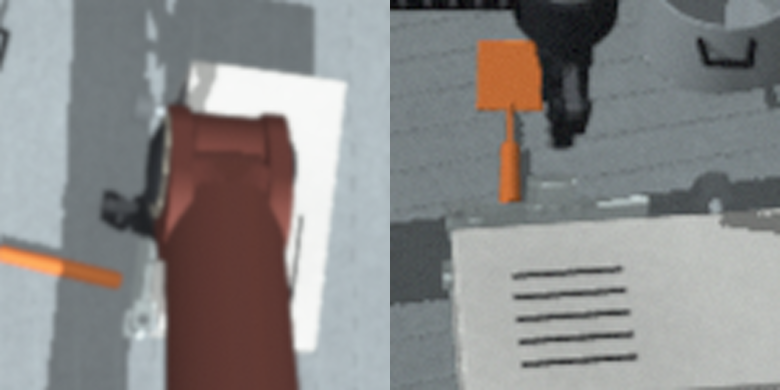

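The door hangs closed on its pins. In the crop the tab is at (555,190) and the door's top edge runs along the cabinet front; the knob is at (715,205). Now the knob.

```bash
python3 -c "
from h import *
print(np.round(get_obs()['joint_positions'],2))
plan((.6635,-.063,.24,-97.4),(.6635,-.063,.24,82.6))"
```

```text
[ 0.11  0.4  -0.03  1.78  0.01  0.97  1.52]
at [ 0.5146 -0.0699  0.2595] yaw -7.4 w 0.0385 t 13.225 F [-0.2 -0.4 -0.1]
[-0.0, 0.0, 0.5, -0.2935, 0.052, 0.039]
[-0.0, -0.0, -0.5, -0.2935, 0.052, 0.039]
```

>>> carry_out --targets '[0,0,0.05,-0.05,0.052,0,0,0,0,0.1,-0.1,0.052,0,-0.4,0,0,0.15,-0.15,0.052,0,-0.4,0,0,0.21,-0.2,0.052,0,-0.4,0,0,0.26,-0.25,0.052,0.02,-0.4,0,0,0.32,-0.2935,0.052,0.039,-0.4,0,0,0.38,-0.2935,0.052,0.039,-0.4,0,0,0.44,-0.2935,0.052,0.039,-0.4,0,0,0.5,-0.2935,0.052,0.039,-0.4,0,0,0.5,-0.2935,0.052,0.039,-0.4]'

```text
time_s: 14.48
tool_pos: [0.6635, -0.0626, 0.2397]
eef_rot: [[0.126, 0.992, -0.001], [0.992, -0.126, -0.0], [-0.0, -0.0, -1.0]]
wrist_force: [0.4, -0.5, -0.3]
grip_width: 0.0598
grasp_force: 0.0
```

```bash
python3 - <<'E'
from h import *
f=grab_frame("side"); g=f["frame"]
for n in ["knob_grip","leaf_tab","knuckle_up","knuckle_low"]: print(n,[(round(d["p"],2),np.round(d["point"],4).tolist()) for d in landmark_of("side",n)])
save("kn.png",cv2.resize(g[180:330,300:450],(600,600),interpolation=cv2.INTER_CUBIC))
plan((.6635,-.063,.10,-97.4))
E
```

```text
knob_grip [(0.49, [0.6595, -0.0682, 0.103]), (0.45, [0.754, 0.1876, -0.0019])]
leaf_tab [(0.73, [0.5133, -0.0674, 0.172]), (0.68, [0.2071, 0.3049, 0.1527])]
knuckle_up [(0.92, [0.4394, -0.0647, 0.1175]), (0.89, [0.2378, 0.2401, 0.1026]), (0.67, [0.4652, 0.3599, -0.0])]
knuckle_low [(0.69, [0.2355, 0.2348, 0.011]), (0.67, [0.4682, 0.7463, 0.0166]), (0.64, [0.4387, -0.0601, 0.0287])]
at [ 0.6634 -0.0631  0.24  ] yaw -97.32 w 0.06 t 14.725 F [0.2 1.3 0.4]
[-0.0, -0.0001, 0.0004, 0.0001, 0.0001, 0.28]
```

View pics/kn.png

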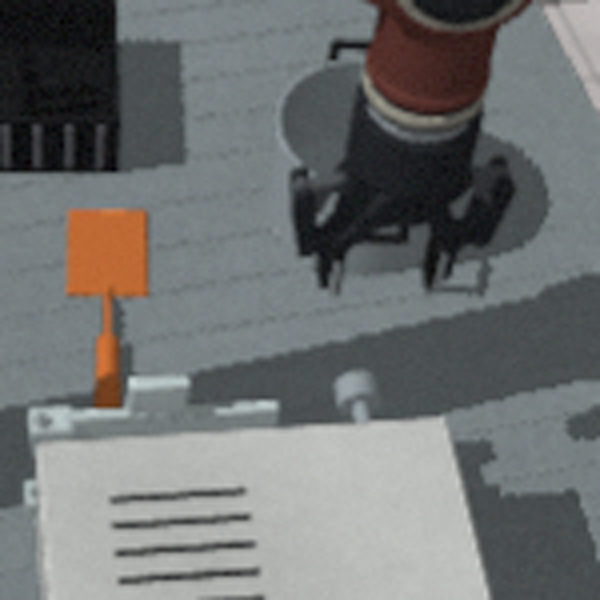

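The door is closed on its hinges (tab 160,390; upper knuckle 45,425). The knob head is at (355,390) and the open fingers are above it. Descend, grip, then check before pulling.

>>> carry_out --targets '[0,0,0,0,-0.002,0.1,-0.4,0,0,0,0,-0.002,0.18,-0.4,0,0,0,0,-0.002,0.24,-0.4,0,0,0,0,-0.002,0.28,-0.4,0,0,0,0,-0.002,0.28,-0.4,0,0,0,0,-0.002,0.28,1,0,0,0,0,-0.002,0.28,1,0,0,0,0,-0.002,0.28,1,0,0,0,0,-0.002,0.28,1,0,0,0,0,-0.002,0.28,1]' --force 60

```text
time_s: 15.98
tool_pos: [0.6645, -0.0633, 0.1019]
eef_rot: [[0.129, 0.992, 0.005], [0.992, -0.129, -0.001], [-0.0, 0.005, -1.0]]
wrist_force: [2.5, -0.9, 5.7]
grip_width: 0.0304
grasp_force: 59.6
```

>>> carry_out --targets '[0,0,0,0.01,0,0,1,0,0,0,0.02,0,0,1,0,0,0,0.028,0,0,1,0,0,0,0.033,0,0,1,0,0,0,0.034,0,0,1,0,0,0,0.034,0,0,1,0,0,0,0.034,0,0,1]'

```text
time_s: 16.85
tool_pos: [0.6661, -0.0512, 0.1019]
eef_rot: [[0.131, 0.991, 0.005], [0.991, -0.131, -0.007], [-0.007, 0.006, -1.0]]
wrist_force: [2.6, -5.8, 5.3]
grip_width: 0.0305
grasp_force: 59.8
```

```bash
python3 - <<'E'
from h import *
s=get_obs(); print(s["wrist_force"],s["tool_pos"],s["grip_width"])
f=grab_frame("side")
for n in ["knob_grip","leaf_tab","knuckle_up","knuckle_low"]: print(n,[(round(d["p"],2),np.round(d["point"],4).tolist()) for d in landmark_of("side",n)])
save("pull.png",cv2.resize(f["frame"][180:330,300:450],(600,600),interpolation=cv2.INTER_CUBIC))
E
```

```text
[ 2.5739131  -5.84048527  5.28677801] [ 0.66606866 -0.05119445  0.10190265] 0.030478285406088313
knob_grip [(0.64, [0.6623, -0.0509, 0.1052])]
leaf_tab [(0.84, [0.516, -0.0696, 0.1704]), (0.66, [0.21, 0.3056, 0.154])]
knuckle_up [(0.89, [0.2343, 0.2386, 0.0997]), (0.7, [0.4393, -0.0604, 0.1151]), (0.67, [0.6647, -0.0543, 0.1043])]
knuckle_low [(0.83, [0.4676, 0.7458, 0.0172]), (0.61, [0.24, 0.2311, 0.0114]), (0.58, [0.4376, -0.0593, 0.0315])]
```

View pics/pull.png

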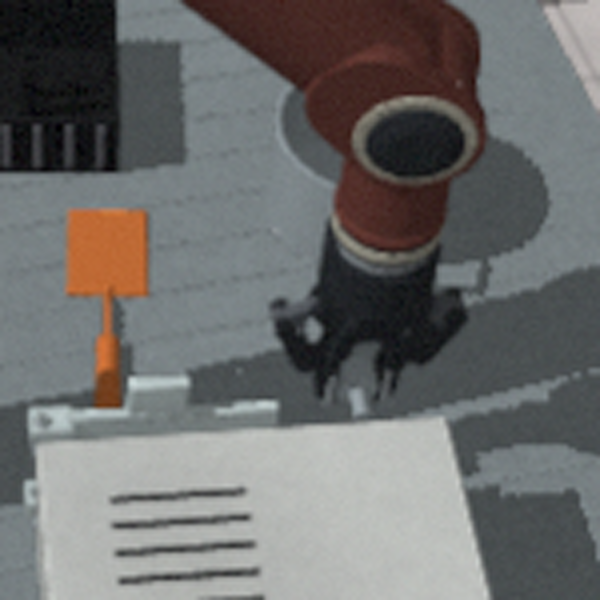

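Grip held; the knob is about 12 mm out and the door is unmoved (tab still at 160,390). I pull a little further to the stop and hold.

>>> carry_out --targets '[0,0,0,0.006,0,0,1,0,0,0,0.01,0,0,1,0,0,0,0.01,0,0,1,0,0,0,0.01,0,0,1]'

```text
time_s: 17.6
tool_pos: [0.6666, -0.0474, 0.1019]
eef_rot: [[0.132, 0.991, 0.004], [0.991, -0.132, -0.009], [-0.008, 0.006, -1.0]]
wrist_force: [2.8, -6.7, 5.8]
grip_width: 0.0303
grasp_force: 59.8
```

>>> carry_out --targets '[0,0,0,0.003,0,0,1,0,0,0,0.003,0,0,1,0,0,0,0.003,0,0,1,0,0,0,0.003,0,0,1,0,0,0,0.003,0,0,1,0,0,0,0.003,0,0,1,0,0,0,0.003,0,0,1,0,0,0,0.003,0,0,1]'

```text
time_s: 18.6
tool_pos: [0.6666, -0.0473, 0.1019]
eef_rot: [[0.132, 0.991, 0.004], [0.991, -0.132, -0.011], [-0.01, 0.006, -1.0]]
wrist_force: [2.6, -8.8, 3.8]
grip_width: 0.0306
grasp_force: 59.8
```

```bash
python3 - <<'E'
from h import *
f=grab_frame("side")
for n in ["knob_grip"]: print(n,[(round(d["p"],2),np.round(d["point"],4).tolist()) for d in landmark_of("side",n)])
E
```

```text
knob_grip [(0.68, [0.6643, -0.0489, 0.1044]), (0.23, [0.439, -0.0613, 0.0304])]
```

It is at the hard stop: the force rises without motion. Held for over a second, so I ease it back, open and rise.

>>> carry_out --targets '[0,0,0,-0.015,0,0,1,0,0,0,-0.03,0,0,1,0,0,0,-0.044,0,0,1,0,0,0,-0.044,0,0,0.0,0,0,0,-0.044,0,0,-0.4,0,0,0,-0.044,0,0,-0.4,0,0,0,-0.044,0,0,-0.4,0,0,0,-0.044,0,-0.1,-0.4,0,0,0,-0.044,0,-0.2,-0.4,0,0,0,-0.044,0,-0.3,-0.4]'

```text
time_s: 19.95
tool_pos: [0.6623, -0.0612, 0.2514]
eef_rot: [[0.129, 0.992, -0.001], [0.992, -0.129, -0.0], [-0.0, -0.001, -1.0]]
wrist_force: [0.5, 0.0, -0.5]
grip_width: 0.0598
grasp_force: 0.0
```

```bash
python3 look.py end; python3 - <<'E'
from h import *
P=np.load("side_end.npz")["P"]; x,y,z=P[...,0],P[...,1],P[...,2]
with np.errstate(invalid="ignore"):
    q=P[(z>.108)&(z<.13)&(abs(x-.665)<.03)&(abs(y+.065)<.03)]; print(len(q),q.mean(0).round(4),q.min(0).round(4),q.max(0).round(4))
g=cv2.imread("pics/side_end.png"); cv2.imwrite("pics/end.png",cv2.resize(g[180:330,300:450],(600,600),interpolation=cv2.INTER_CUBIC))
E
```

```text
[ 0.6623 -0.0612  0.2514] [[0.129, 0.992, -0.001], [0.992, -0.129, -0.0], [-0.0, -0.001, -1.0]] 0.05975735056737901 0.0 [ 0.46  0.01 -0.47] [ 0.03 -0.03  0.02] 19.95
side knuckle_low []
side knuckle_up []
side leaf_tab []
side leaf []
side pin_low [(0.71, [0.4367, -0.0611, 0.0325])]
side pin_up [(0.77, [0.4405, -0.0563, 0.1194])]
side knob_grip [(0.71, [0.5195, 0.0876, -0.0046]), (0.46, [0.6605, -0.0675, 0.1052])]
top knuckle_low []
top knuckle_up []
top leaf_tab []
top leaf []
top pin_low []
top pin_up [(0.66, [0.7553, 0.1875, -0.0007])]
top knob_grip []
95 [ 0.6621 -0.068   0.1155] [ 0.6481 -0.0881  0.1081] [ 0.6783 -0.0528  0.1261]
```

View pics/end.png

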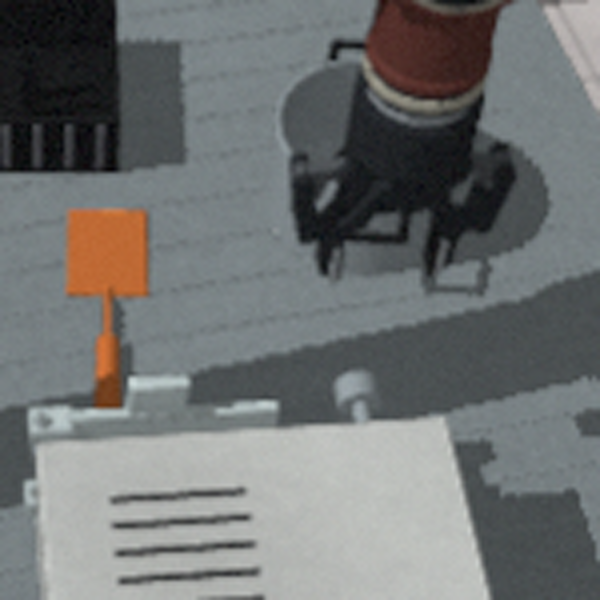

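The knob (355,390) and the door (tab 160,390) are exactly where they were before the pull, and the fingers are clear.

```bash
python3 -c "
from workcell import *
print(hand_in())"
```

```text
the job is handed in; nothing more can be done
None
```

The door hangs closed on both pins and is released. The knob was pulled fully out to its stop, held for over a second and let back to rest. The job is handed in; no verdict was returned.

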